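# Seat an opened engine control unit in the probing jig

### The arm

A 6-joint arm with a two-finger parallel gripper is mounted at the origin on the work surface. World frame = base frame: x ahead of the robot, y to its left, z up, the work surface at z = 0. Lengths are in mm, angles in rad, forces in N, time in s.
With the tool pointing down it reaches from about 350 to 775 mm from the base axis. Payload 7.3 kg.
Tool frame: the origin (TCP) lies at the very end of the fingers, on their centre line; the grasp point (between the pads) lies 19 mm behind it; z points along the fingers, y is the line along which they close (so a half turn about z gives the same grasp; the last joint's range is limited). The gripper opens to 92 mm and grips with 3 to 60 N. Pads are 19 mm wide; open, the fingers measure 130 mm over their backs; the gripper's body (75 mm by 190 mm) begins 47 mm behind the grasp point.
Start: joints at [-1.464, 0.342, 1.524, -0, 1.275, -0.146], TCP at [131.333, -508.327, 226.741] pointing down, gripper open.
Joint ranges: [-2.53, 2.53], [-0.77, 2.02], [0.04, 2.7], [-1, 4.14], [0.28, 2.66], [-3.11, 3.11]. Speed limits (rad/s): [2.57, 2.57, 3.14, 3.14, 3.14, 3.14].

### API

Orientations are given as [roll, pitch, yaw] about the fixed x, y, z axes, in that order (R = Rz(yaw) Ry(pitch) Rx(roll)).
In Python, from cell import get_obs, viewer, job, models gives the robot as it stands. The module is installed in compiled form; this text tells all that it offers.
- The arm moves only by the shell command python3 -m crank 'ROWS' [FORCE]. ROWS is JSON, a list that holds one entry, the list of rows, each a list of 7 numbers: the turn, a rotation vector about the world's x, y, z in degrees, then the shift along the world's x, y, z in cm, then the opening, from -1 (shut) to 1 (fully open). In form: [[[rx, ry, rz, x, y, z, claw], ...]]. A call has 1 to 20 rows; each row is the pose to reach, as a shift and turn from the pose commanded when the call began; what a row does not reach only later rows make up. A row lasts 1/12 s, in which the tool goes at most 41.7 mm and 7.16 degrees, less where a joint would pass 70% of its speed; a pose out of reach is approached as far as the arm can. A call with a gripper value outside its range is refused whole. The fingers move at their own pace and stop on an object; FORCE is the grip in N (left out, the last holds). Time passes only in rows, so rows that repeat a pose let the fingers close. It gives the time, the measured TCP pose, the force, the opening and the grip force at its end, in the units of the state.
- get_obs(): the state, without advancing time (a new reading comes with each control period).
- viewer.snapshot(name): name is "side" or "top"; returns a dict with "img" (400x640x3 uint8, red, green, blue), "range_z" (400x640 float32, mm along the optical axis (not along the pixel's ray), 0 where there is no reading), "fx", "fy", "cx", "cy" (pixels), "pose" (4x4, takes a point from camera to world coordinates). Camera axes: x right, y down, z forward; pixel columns grow to the right and rows downward; lengths in mm; the calibration is good to about 2 mm. A picture is of the moment at which its call begins.
- job.sign_off(): hands the job in; it is judged then, once.
Trained networks look in the newest picture that a camera, given by its name, has taken for a name from the list of things; names that differ only in an ending like _2 or _b are one class to them, and where a whole thing is asked for, a point or a joint stands for the part that bears it (a point fixed in the world has none). Each returns a list of dicts, best first, with "p" (0 to 1); they miss things now and then, are a little off and sometimes report something else, mostly with a low value. They report only what shows in the picture. A call takes as long as a camera call. They do not tell look-alikes from the thing itself.
- models.regions_of(camera, thing): "region" (400x640 bool, what is visible of it) and "xy" ([column, row] in pixels, amid what is visible of it).
- models.landmark_of(camera, thing): "xy" ([column, row] in pixels: a listed point, or the origin of a listed thing).
The state is a dict: "time": time; "q": joint angles; "joint_velocities": joint speeds; "effort": joint torques, N m; "position": TCP position; "ee_rot": TCP orientation; "wrist_force": force on the tool from outside, world axes, zero at the start; "wrist_torque": the same for the moment, N m; "width": opening from 0.0 (shut) to 1.0 (fully open); "grip_force": force on a finger pad.
Only numpy, scipy, OpenCV 4.12 (cv2) and the standard library are available. Lean on these libraries where they do the work, as an engineer would, in place of code of your own. Each camera call takes 0.05 s, during which the arm holds its last target. There are 200 camera calls.

### The job

Take the opened control unit out of its parts tray and set it down gently on the jig's plate, in front of the probe head and with its connector facing away from the end stop. Then slide it in under the raised head (its connector makes a good grip) until it sits square and flush against both the side fence and the end stop; only when it is fully home, press the jig's lever all the way down so that the probe pins land on the board, and let go. Leave the other things on the bench where they are.

Things in the scene. Friction and masses are not known exactly. Their poses are not given: they have to be found in the camera images.
- unit: Opened control unit, board up: aluminium case 140 (x) x 58 (y) x 28 mm, green board on top just below the rim; on its -x end a narrower black connector, 40 mm wide, x -70 to -100 mm, 4 to 24 mm above the underside. About 0.4 kg. Origin: centre of the underside of the case (without connector); x points away from the connector, z up.
- unit_end_corner (a point): Lower corner of the unit's case at x = +70 mm, y = +29 mm of its frame: the corner that goes into the jig's fence corner.
- unit_rear_corner (a point): Lower corner of the unit's case at x = -70 mm, y = +29 mm of its frame (connector end, fence side).
- tray: Parts tray, fixed, black with grey blocks 30 mm high, x -130 to +100 mm, y -60 to +60 mm, floor 5 mm thick. The unit lies in its pocket with about 3 mm play, axes alike, origins above one another. Finger notches in the long sides (x -30 to +30 mm, open to the tray's edge, down to the floor): only there can the unit be gripped, across its 58 mm. Origin: underside, below the unit's origin.
- jig: Probing jig, fixed: aluminium plate 280 (x) x 180 (y) x 12 mm with a steel fence corner, 20 mm high above the plate. Side fence: inner face y = +35 mm, x 0 to 115 mm. End stop: inner face x = +115 mm, y -55 to +50 mm. A grey column behind the fence carries an arm with the probe head. Origin: centre of the plate's underside; x points along the fence to the end stop, y to the fence.
- corner (a point): Where the inner faces of side fence and end stop meet, on the plate's top, 12 mm above the bench; axes as the jig's. With the unit home, its end corner lies here and its axes run as the jig's: the unit's origin is then at jig (45, 6, 12) mm.
- lever (a joint): Lever of the probe head, angle in rad: 0 = raised (0.96 rad above level), 0.96 = pressed fully down to its stop, level. It stays where it is left (stiff hinge); about 3 to 6 N at its grip moves it.
- lever_pivot (a point): Hinge of the lever, on the jig at (75, 30, 145) mm; the hinge axis is the jig's x. From here the lever reaches 152 mm towards the jig's -y, rising by 0.96 rad minus its joint angle; raised, its end stands about 280 mm above the bench: carry the unit clear of it.
- lever_grip (a point): Point on the axis of the lever's round black grip (22 mm diameter), 125 mm from the pivot: press here from above. The grip runs from 62 to 152 mm from the pivot.
- other_unit: Bystander: another control unit, closed, larger (150 x 110 x 40 mm), with cooling ribs and its own connector; loose. It lies on the side of the bench opposite to the tray. Origin: centre of the underside.
- cover: Bystander: flat aluminium cover, 146 x 64 x 10 mm, loose.
- screwdriver: Bystander: screwdriver 140 mm long, loose.
- solder_spool: Bystander: upright solder spool, 54 mm in diameter, 38 mm high, loose.
- screw_dish: Bystander: steel dish, 90 mm in diameter, 25 mm high, loose.
- probe_tip (a point): Pin tips under the probe head, jig (75, 6) mm; raised, 54 mm above the bench, so that the unit (top at 40 mm) slides under. Above them the black head (44 x 30 mm), the arm up to 111 mm and the lever's bracket up to 159 mm above the bench, all within jig x 52 to 98 mm, y over -12 mm. The pins are sprung (about 4 N).
Things that resemble listed ones, but are neither listed nor needed, are in the scene too. Leave any yellow look-alike of the unit alone.

How it is judged (in metres and radians):
On the way, in this order (a step that is already met when the one before it is completed fails the run):
1. the unit stands flat in the fence corner, square and flush against the side fence and the end stop (within 2 mm), the lever still raised (x of unit_end_corner in the frame of corner between -0.002 and 0.003 m and y of unit_end_corner in the frame of corner between -0.002 and 0.003 m and y of unit_rear_corner in the frame of corner between -0.002 and 0.003 m and z of unit_end_corner in the frame of corner between -0.003 and 0.002 m and angle between the z axis of unit and the z axis of jig, either way round below 0.03 rad and value of joint lever below 0.4 rad), for 0.2 s.
2. the lever is pressed fully down (value of joint lever above 0.9 rad), for 0.2 s.
At the end, for the whole second after the job is handed in: The unit lies flat on the jig's plate, at rest, its connector away from the end stop, its end within 2 mm of the end stop and its long side at both ends within 2 mm of the side fence; the lever is fully down (above 0.9 rad) and nothing is held (x of unit_end_corner in the frame of corner between -0.002 and 0.003 m and y of unit_end_corner in the frame of corner between -0.002 and 0.003 m and y of unit_rear_corner in the frame of corner between -0.002 and 0.003 m and z of unit_end_corner in the frame of corner between -0.003 and 0.002 m and angle between the z axis of unit and the z axis of jig, either way round below 0.03 rad and value of joint lever above 0.9 rad and linear speed of unit below 0.01 m/s); the robot touches nothing.
It fails at once if the unit is dropped or slammed onto the jig's plate, or shot along it (faster than 0.4 m/s within 10 mm of the plate) (horizontal distance between unit and jig below 0.2 m and z of unit in the frame of corner below 0.01 m and linear speed of unit above 0.4 m/s).
It fails at once if another thing on the bench is moved by more than 20 mm (distance of any of other_unit, cover, screwdriver, solder_spool, screw_dish from where it was at the start of the episode above 0.02 m).
It also fails if it takes over 69 s, if anything falls off the work surface, if the arm or the gripper's body presses on something with over 40 N, if the wrist force passes 120 N, or if a joint passes its speed limit or range.

## Working session

There is one attempt and no reset: what is moved stays moved. The work goes in short steps, Python scripts to look and compute and a shell command to move; the robot and the scene stay as the last step left them, time stands still between calls to the robot, and variables do not carry over. Pictures are saved under pics/ and viewed, at most 10 in all, crops included, and the job is handed in when it is done.

```bash
mkdir -p pics
cat > h.py <<'E'
import numpy as np, cv2
from cell import get_obs, viewer, job, models
def px2w(s,uv,z=None):
    u,v=uv; d=np.array([(u-s['cx'])/s['fx'],(v-s['cy'])/s['fy'],1.0])
    P=s['pose']
    if z is None: return P[:3,:3]@(d*s['range_z'][int(round(v)),int(round(u))])+P[:3,3]
    r=P[:3,:3]@d; return P[:3,3]+r*(z-P[2,3])/r[2]
def cloud(s,mask):
    v,u=np.nonzero(mask&(s['range_z']>0)); Z=s['range_z'][v,u]
    c=np.stack([(u-s['cx'])/s['fx']*Z,(v-s['cy'])/s['fy']*Z,Z])
    return (s['pose'][:3,:3]@c).T+s['pose'][:3,3]
def save(s,n): cv2.imwrite('pics/'+n,s['img'][:,:,::-1])
E
python3 - <<'E'
from h import *
np.set_printoptions(precision=1,suppress=True)
for c in ("top","side"):
    s=viewer.snapshot(c); save(s,c+'1.png'); print(c,s['pose'][:3,3],s['fx'])
    for t in ("unit","tray","jig","corner","lever_grip","lever_pivot","unit_end_corner","unit_rear_corner","probe_tip","other_unit","cover","screw_dish"):
        for l in models.landmark_of(c,t)[:2]:
            print(t,round(l['p'],2),np.array(l['xy']),px2w(s,l['xy']))
print(get_obs())
E
```

```text
top [ 267.    36.  1256.7] 395.45814701691336
unit 0.67 [445.5 198.8] [ 476.  -365.3   35.6]
tray 0.75 [446.4 203. ] [ 463.6 -369.3   30.1]
jig 0.95 [335.5 158.3] [611.8 -22.2  10. ]
jig 0.41 [215.  210.1] [436.6 356.3  30. ]
corner 0.81 [373.4 160.8] [ 598.2 -142.1   32.3]
lever_grip 0.77 [361.7 162.8] [529.4 -77.8 266.3]
lever_pivot 0.59 [361.5 141.1] [624.7 -91.2 151.6]
lever_pivot 0.51 [358.9 162.8] [531.1 -71.3 259.5]
unit_end_corner 0.91 [429.9 182.3] [ 529.9 -320.4   29.2]
unit_end_corner 0.69 [363.5 160.5] [539.6 -84.3 251.4]
unit_rear_corner 0.91 [441.9 222. ] [ 403.2 -351.2   34. ]
probe_tip 0.59 [398.6 119.5] [ 746.6 -231.7    7.1]
probe_tip 0.57 [363.9 141.7] [ 635.9 -103.   111.4]
other_unit 0.81 [215.3 209.7] [437.9 355.4  30.2]
cover 0.75 [451.2 148.5] [ 646.7 -399.5   11.7]
screw_dish 0.85 [401.2 118.6] [ 751.4 -241.3    3. ]
side [-200.1  671.4 1219.4] 458.6773703344157
unit 0.78 [389.4 166. ] [ 459.3 -351.3   30.8]
unit 0.63 [450.6 226.7] [ 142.3 -288.3   28.3]
tray 0.67 [390.4 167. ] [ 453.5 -350.    30.8]
jig 0.71 [293.  198.4] [591.5   2.   14.6]
corner 0.87 [318
[... 255 characters left out ...]
6 [366.7 167.2] [ 516.5 -292.4   22.2]
unit_rear_corner 0.97 [428.4 226.7] [ 192.8 -236.9   25.3]
unit_rear_corner 0.76 [400.2 180.3] [196.6  -2.3 415.8]
other_unit 0.58 [367.6 167.5] [ 515.5 -296.8   18.3]
other_unit 0.24 [310.8 151.5] [590.2 -79.1 186. ]
cover 0.91 [357.1 142.8] [ 640.7 -375.2    7.6]
{'time': 1.3, 'q': array([-1.5,  0.3,  1.5,  0. ,  1.3, -0.1]), 'joint_velocities': array([ 0., -0.,  0.,  0., -0., -0.]), 'effort': array([  0. , -43.1, -24.4,   0.1,   0. ,   0. ]), 'position': array([ 131.3, -508.3,  226.7]), 'ee_rot': array([ 3.1, -0. ,  0.3]), 'wrist_force': array([-0.1,  0.3, -0.4]), 'wrist_torque': array([ 0., -0., -0.]), 'grip_force': 0.0, 'width': 0.9975347880385586}
```

View pics/top1.png

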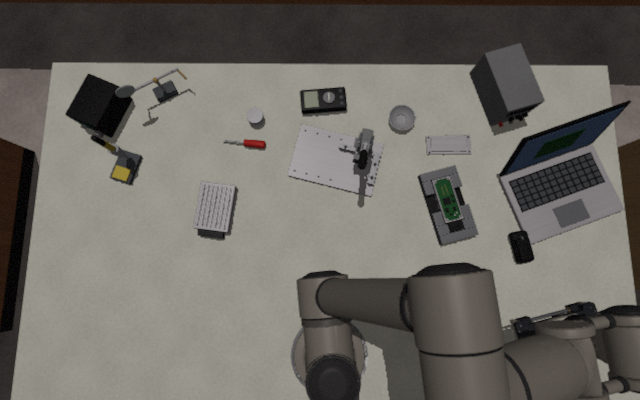

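View pics/side1.png

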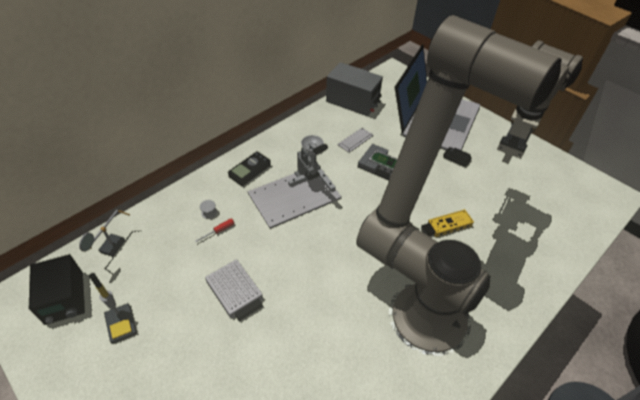

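The top view shows the unit (green board, about (447,200)) in its tray, with the connector end towards the image bottom. The jig plate spans (289,126)-(385,195), with fence and lever on its right at (362,165). The yellow look-alike shows only in the side view, at (450,222). Next I'll fit the poses from depth.

```bash
cat > fit.py <<'E'
from h import *
np.set_printoptions(precision=1,suppress=True)
def rect(P):
    (c,wh,a)=cv2.minAreaRect(P[:,:2].astype(np.float32)); b=cv2.boxPoints((c,wh,a))
    e=b[1]-b[0] if np.linalg.norm(b[1]-b[0])>np.linalg.norm(b[2]-b[1]) else b[2]-b[1]
    return np.array(c),np.sort(wh),np.degrees(np.arctan2(e[1],e[0]))
def largest(m):
    n,l,st,_=cv2.connectedComponentsWithStats(m.astype(np.uint8)); return l==1+np.argmax(st[1:,4])
def pts(s):
    v,u=np.mgrid[0:400,0:640]; Z=s['range_z']
    c=np.stack([(u-s['cx'])/s['fx']*Z,(v-s['cy'])/s['fy']*Z,Z],-1)
    return c@s['pose'][:3,:3].T+s['pose'][:3,3]
E
python3 - <<'E'
from fit import *
s=viewer.snapshot("top"); W=pts(s)
# jig plate
def box(c,r): return (abs(W[...,0]-c[0])<r)&(abs(W[...,1]-c[1])<r)&(s['range_z']>0)
jm=models.regions_of("top","jig")[0]['region']; 
z=W[...,2]; P=cloud(s,jm&(z<60)); print('jig',rect(P),np.median(P[:,2]))
m=largest(box((605,-30),190)&(z>6)&(z<45)); print('jig2',rect(W[m]))
bench=W[(abs(W[...,0]-400)<60)&(abs(W[...,1])<100)]; print('bench z',np.median(bench[:,2]))
m=largest(box((460,-365),150)&(z>14)&(z<60)); print('tray',rect(W[m]), np.median(z[m]))
hsv=cv2.cvtColor(s['img'],cv2.COLOR_RGB2HSV)
g=(hsv[...,0]>40)&(hsv[...,0]<85)&(hsv[...,1]>110)&box((460,-365),110); print('board',rect(W[largest(g)]),g.sum())
for t in ("unit","tray"):
    r=models.regions_of("top",t)[0]; print(t,r['p'],rect(cloud(s,r['region'])))
rg=models.regions_of("top","lever"); 
for r in rg[:2]:
    Q=cloud(s,r['region']); print('lever',r['p'],Q[Q[:,2]>200].mean(0),len(Q))
c=s['img'][85:260,280:500]; cv2.imwrite('pics/c2.png',cv2.resize(c[:,:,::-1],None,fx=3.4,fy=3.4,interpolation=cv2.INTER_CUBIC))
E
```

```text
jig (array([628. , -26.2]), array([225.6, 285. ]), np.float32(76.15819)) 11.814028566057004
jig2 (array([607.8, -19.3]), array([181.4, 283.8]), np.float32(76.05024))
bench z -0.4098258063643243
tray (array([ 460.5, -374.2]), array([123.5, 230.1]), np.float32(15.14991)) 29.801376750494228
board (array([ 477.5, -372.5]), array([ 47.5, 127.5]), np.float32(14.76353)) 431
unit 0.75 (array([ 461.5, -374.2]), array([ 61.7, 174. ]), np.float32(15.570313))
tray 0.87 (array([ 465.2, -379.4]), array([136.2, 238.7]), np.float32(15.203439))
lever 0.46 [545.9 -81.6 240.2] 174
```

View pics/c2.png

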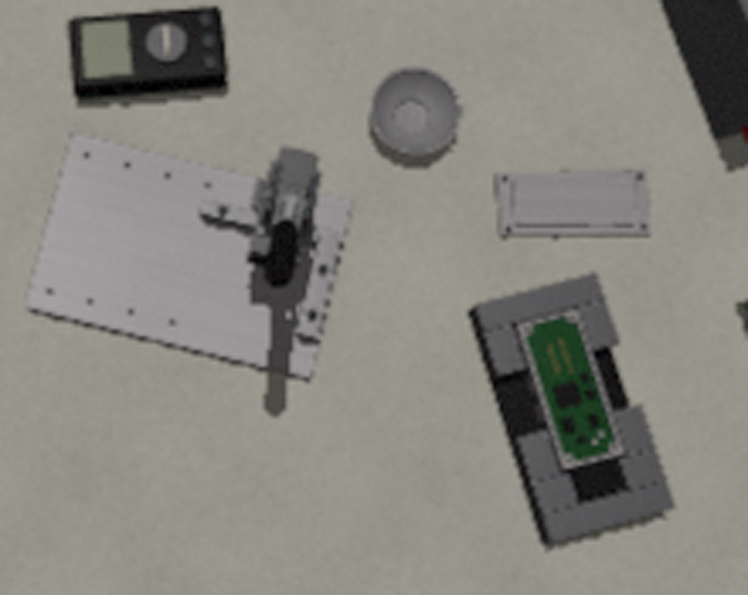

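```bash
python3 -m crank '[[[0,0,7,3,1,0,1],[0,0,14,7,3,0,1],[0,0,130,34.5,13.7,-6,1],[0,0,130,34.5,13.7,-6,1],[0,0,130,34.5,13.7,-6,1],[0,0,130,34.5,13.7,-6,1],[0,0,130,34.5,13.7,-6,1],[0,0,130,34.5,13.7,-6,1],[0,0,130,34.5,13.7,-6,1],[0,0,130,34.5,13.7,-6,1],[0,0,130,34.5,13.7,-6,1],[0,0,130,34.5,13.7,-6,1],[0,0,130,34.5,13.7,-6,1],[0,0,130,34.5,13.7,-6,1],[0,0,130,34.5,13.7,-6,1],[0,0,130,34.5,13.7,-6,1],[0,0,130,34.5,13.7,-6,1],[0,0,130,34.5,13.7,-6,1],[0,0,130,34.5,13.7,-6,1],[0,0,130,34.5,13.7,-6,1]]]' 30; python3 -c "
from h import *
o=get_obs();print(o['q'],o['ee_rot'],o['position'])"
```

```text
time: 3.22
position: [476.3, -371.3, 166.7]
ee_rot: [3.141, -0.0, 2.52]
wrist_force: [-0.0, 0.7, -0.6]
width: 0.999
grip_force: 0.0
[-7.89060674e-01  5.35531419e-01  1.38414865e+00  1.48800650e-04
  1.22200970e+00 -1.73819906e+00] [ 3.14143859e+00 -7.24600184e-05  2.51988386e+00] [ 476.33729506 -371.33236118  166.6852879 ]
```

```bash
python3 -m crank '[[[0,0,50.7,0,0,-8,1],[0,0,50.7,0,0,-8,1],[0,0,50.7,0,0,-8,1],[0,0,50.7,0,0,-8,1],[0,0,50.7,0,0,-8,1],[0,0,50.7,0,0,-8,1],[0,0,50.7,0,0,-8,1],[0,0,50.7,0,0,-8,1],[0,0,50.7,0,0,-8,1],[0,0,50.7,0,0,-11,1],[0,0,50.7,0,0,-13,1],[0,0,50.7,0,0,-14.5,1],[0,0,50.7,0,0,-15.5,1],[0,0,50.7,0,0,-15.7,1],[0,0,50.7,0,0,-15.7,1],[0,0,50.7,0,0,-15.7,0],[0,0,50.7,0,0,-15.7,0],[0,0,50.7,0,0,-15.7,0],[0,0,50.7,0,0,-15.7,0],[0,0,50.7,0,0,-15.7,0]]]' 30
```

```text
time: 4.88
position: [476.6, -371.5, 10.3]
ee_rot: [-3.141, 0.001, -2.877]
wrist_force: [-0.5, 0.1, -1.1]
width: 0.688
grip_force: 0.0
```

```bash
python3 -m crank '[[[0,0,0,0,0,0,-0.5],[0,0,0,0,0,0,-0.5],[0,0,0,0,0,0,-0.5],[0,0,0,0,0,0,-0.5],[0,0,0,0,0,0,-0.5],[0,0,0,0,0,0,-0.5],[0,0,0,0,0,1,-0.5],[0,0,0,0,0,2,-0.5],[0,0,0,0,0,4,-0.5],[0,0,0,0,0,7,-0.5],[0,0,0,0,0,11,-0.5],[0,0,0,0,0,11,-0.5]]]' 40
```

```text
time: 5.88
position: [479.4, -374.4, 128.1]
ee_rot: [-3.13, 0.007, -2.876]
wrist_force: [1.4, -0.8, -1.5]
width: 0.629
grip_force: 40.0
```

```bash
python3 -m crank '[[[0,0,-2,-1,2,0,-0.5],[0,0,-6,-2.5,4,0,-0.5],[0,0,-12,-4,6.5,0,-0.5],[0,0,-18,-5.5,9,0,-0.5],[0,0,-24,-7,11.5,0,-0.5],[0,0,-30,-8.5,14,0,-0.5],[0,0,-36,-10,17,0,-0.5],[0,0,-42,-10,19.5,0,-0.5],[0,0,-48,-10,22,0,-0.5],[0,0,-54,-10,24.5,0,-0.5],[0,0,-60,-10,27,0,-0.5],[0,0,-66,-10,29.5,0,-0.5],[0,0,-72,-10,32,0,-0.5],[0,0,-78,-10,34.5,0,-0.5],[0,0,-84,-10,37,0,-0.5],[0,0,-90,-9,39,0,-0.5],[0,0,-97,-7,41,0,-0.5],[0,0,-104,-5,42,0,-0.5],[0,0,-111,-3,42,0,-0.5],[0,0,-118,-1,42,0,-0.5]]]' 40
```

```text
time: 7.55
position: [467.3, 49.6, 120.1]
ee_rot: [3.141, -0.0, 1.343]
wrist_force: [-0.2, 0.2, -4.2]
width: 0.627
grip_force: 40.0
```

```bash
python3 -c "
from h import *
import math
o=get_obs();print(o['q'],np.degrees(o['ee_rot']),o['position'],o['wrist_force'],o['grip_force'])"
```

```text
[-5.75373317e-02  3.64857255e-01  1.82294072e+00 -1.55484051e-04
  9.52841915e-01  1.70341281e-01] [ 1.79944969e+02 -2.09306874e-03  7.69486762e+01] [467.25083734  49.57218733 120.13857425] [-0.2236816   0.2072701  -4.18525909] 39.990500807762146
```

```bash
python3 -m crank '[[[0,0,-0.5,2,0.1,0,-0.5],[0,0,-0.9,5,0.4,0,-0.5],[0,0,-0.9,8,0.4,0,-0.5],[0,0,-0.9,11,0.4,0,-0.5],[0,0,-0.9,13.5,0.4,0,-0.5],[0,0,-0.9,15.2,0.4,-0.5,-0.5],[0,0,-0.9,15.9,0.4,-2,-0.5],[0,0,-0.9,15.9,0.4,-4,-0.5],[0,0,-0.9,15.9,0.4,-6,-0.5],[0,0,-0.9,15.9,0.4,-7.5,-0.5],[0,0,-0.9,15.9,0.4,-8.5,-0.5],[0,0,-0.9,15.9,0.4,-9.2,-0.5],[0,0,-0.9,15.9,0.4,-9.6,-0.5],[0,0,-0.9,15.9,0.4,-9.8,-0.5],[0,0,-0.9,15.9,0.4,-9.8,-0.5],[0,0,-0.9,15.9,0.4,-9.8,-0.5]]]' 40
```

```text
time: 8.88
position: [625.9, 52.7, 22.6]
ee_rot: [3.14, -0.0, 1.331]
wrist_force: [0.4, -0.2, -4.3]
width: 0.629
grip_force: 40.0
```

Run:
```python
from fit import *
s=viewer.snapshot("side"); save(s,'side3.png')
c=s['img'][100:260,220:400]; cv2.imwrite('pics/c3.png',cv2.resize(c[:,:,::-1],None,fx=3.5,fy=3.5,interpolation=cv2.INTER_CUBIC))
```

```text
(no output)
```

View pics/c3.png

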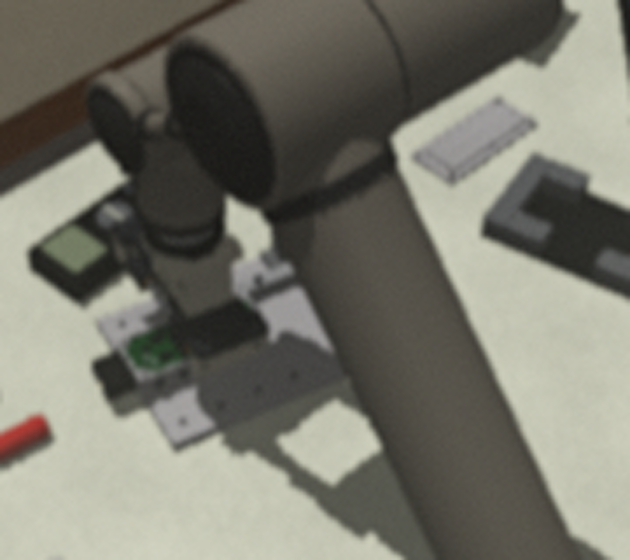

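The crop shows the unit just above the plate, with its connector (115,380) hanging over the edge away from the end stop. I'll lower it gently.

```bash
python3 -m crank '[[[0,0,0,0,0,-0.1,-0.5],[0,0,0,0,0,-0.2,-0.5],[0,0,0,0,0,-0.3,-0.5],[0,0,0,0,0,-0.4,-0.5],[0,0,0,0,0,-0.45,-0.5],[0,0,0,0,0,-0.5,-0.5],[0,0,0,0,0,-0.5,-0.5]]]' 40
```

```text
time: 9.52
position: [625.3, 52.7, 17.1]
ee_rot: [3.142, 0.0, 1.331]
wrist_force: [-1.8, -0.0, 1.3]
width: 0.632
grip_force: 40.0
```

```bash
python3 -m crank '[[[0,0,0,0,0,0,0.5],[0,0,0,0,0,0,0.7],[0,0,0,0,0,0,1],[0,0,0,0,0,0,1],[0,0,0,0,0,0,1],[0,0,0,0,0,1,1],[0,0,0,0,0,3,1],[0,0,0,0,0,6,1],[0,0,0,0,1,9,1],[0,0,0,0.7,3,10,1],[0,0,0,1.5,6,10,1],[0,0,0,2.1,9,10,1],[0,0,0,2.1,9,10,1],[0,0,0,2.1,9,10,1]]]' 20
python3 - <<'E'
from fit import *
s=viewer.snapshot("top"); W=pts(s); z=W[...,2]; save(s,'top4.png')
b=lambda c,r:(abs(W[...,0]-c[0])<r)&(abs(W[...,1]-c[1])<r)&(s['range_z']>0)
m=b((625,55),110)&(z>28)&(z<48); print(m.sum(),rect(W[largest(m)]))
for t in ("unit","unit_end_corner","unit_rear_corner"):
    for l in models.landmark_of("top",t)[:2]: print(t,l['p'],px2w(s,l['xy'],12))
hsv=cv2.cvtColor(s['img'],cv2.COLOR_RGB2HSV)
g=(hsv[...,0]>40)&(hsv[...,0]<85)&(hsv[...,1]>110)&b((625,50),120); print('board',g.sum(),rect(W[largest(g)]))
c=s['img'][85:245,230:430]; cv2.imwrite('pics/c4.png',cv2.resize(c[:,:,::-1],None,fx=3.5,fy=3.5,interpolation=cv2.INTER_CUBIC))
E
```

```text
time: 10.68
position: [646.3, 144.3, 117.3]
ee_rot: [3.141, -0.0, 1.334]
wrist_force: [0.2, -0.4, 0.8]
width: 1.001
grip_force: 0.0
651 (array([620.8,  40.2]), array([ 59.6, 115.6]), np.float32(76.592445))
unit 0.95 [617.6  46.5  12. ]
unit 0.61 [ 163.9 -308.9   12. ]
unit_end_corner 0.96 [641.2 -24.7  12. ]
unit_end_corner 0.57 [ 150.1 -387.2   12. ]
unit_rear_corner 0.73 [ 211.9 -267.4   12. ]
unit_rear_corner 0.6 [666.7 122.7  12. ]
board 4 (array([655.8,  82.8]), array([4.6, 6.7]), np.float32(28.493546))
```

View pics/c4.png

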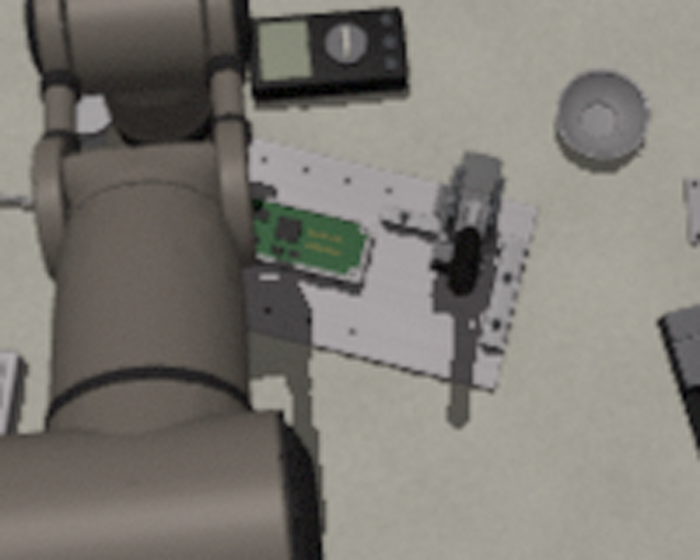

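The unit sits flat on the plate in front of the head. Its end is at crop pixel (370,250), with the board up and the connector under the wrist. Next I grip the connector.

```bash
python3 -m crank '[[[0,0,0,0,-0.7,-3,1],[0,0,0,0,-0.7,-6,1],[0,0,0,0,-0.7,-8.5,1],[0,0,0,0,-0.7,-9.7,1],[0,0,0,0,-0.7,-10.1,1],[0,0,0,0,-0.7,-10.1,1],[0,0,0,0,-0.7,-10.1,0],[0,0,0,0,-0.7,-10.1,-0.5],[0,0,0,0,-0.7,-10.1,-0.5],[0,0,0,0,-0.7,-10.1,-0.5],[0,0,0,0,-0.7,-10.1,-0.5],[0,0,0,0,-0.7,-10.1,-0.5],[0,0,0,0,-0.7,-10.1,-0.5],[0,0,0,0,-0.7,-10.1,-0.5],[0,0,0,0,-0.7,-10.1,-0.5],[0,0,0,0,-0.7,-10.1,-0.5]]]' 20; python3 -c "
from h import *
o=get_obs();print(np.degrees(o['ee_rot']),o['position'])"
```

```text
time: 12.22
position: [646.3, 135.7, 15.8]
ee_rot: [-3.141, -0.0, 1.331]
wrist_force: [-0.5, 0.7, 0.5]
width: 0.435
grip_force: 20.0
[-1.79993887e+02 -3.47105201e-03  7.62768594e+01] [646.2636147  135.73192719  15.78519432]
```

```bash
python3 -m crank '[[[0,0,0,-0.1,-0.5,0,-0.5],[0,0,0,-0.3,-1.4,0,-0.5],[0,0,0,-0.5,-2.3,0,-0.5],[0,0,0,-0.7,-3.2,0,-0.5],[0,0,0,-0.9,-4.2,0,-0.5],[0,0,0,-1.1,-5.2,0,-0.5],[0,0,0,-1.3,-6.2,0,-0.5],[0,0,0,-1.6,-7.2,0,-0.5],[0,0,0,-1.8,-8.2,0,-0.5],[0,0,0,-2,-9.2,0,-0.5],[0,0,0,-2.1,-9.8,0,-0.5],[0,0,0,-2.1,-9.8,0,-0.5],[0,0,0,-2.1,-9.8,0,-0.5]]]' 20
python3 - <<'E'
from fit import *
o=get_obs();print(np.degrees(o['ee_rot']),o['position'])
s=viewer.snapshot("top"); W=pts(s); z=W[...,2]; save(s,'top5.png')
for t in ("unit","unit_end_corner","unit_rear_corner","corner"):
    for l in models.landmark_of("top",t)[:2]: print(t,l['p'],px2w(s,l['xy'],12))
c=s['img'][85:245,230:430]; cv2.imwrite('pics/c5.png',cv2.resize(c[:,:,::-1],None,fx=3.5,fy=3.5,interpolation=cv2.INTER_CUBIC))
E
```

```text
time: 13.3
position: [625.2, 36.7, 15.7]
ee_rot: [-3.142, 0.001, 1.331]
wrist_force: [-0.9, -2.5, 0.3]
width: 0.439
grip_force: 20.0
[-180.     0.    76.2] [625.2  36.7  15.7]
unit 0.77 [ 165.4 -313.6   12. ]
unit 0.69 [604.8 -58.4  12. ]
unit_end_corner 0.86 [ 148.4 -391.7   12. ]
unit_end_corner 0.68 [ 620.  -124.8   12. ]
unit_rear_corner 0.64 [ 211.6 -271.7   12. ]
corner 0.69 [ 599.3 -134.6   12. ]
```

View pics/c5.png

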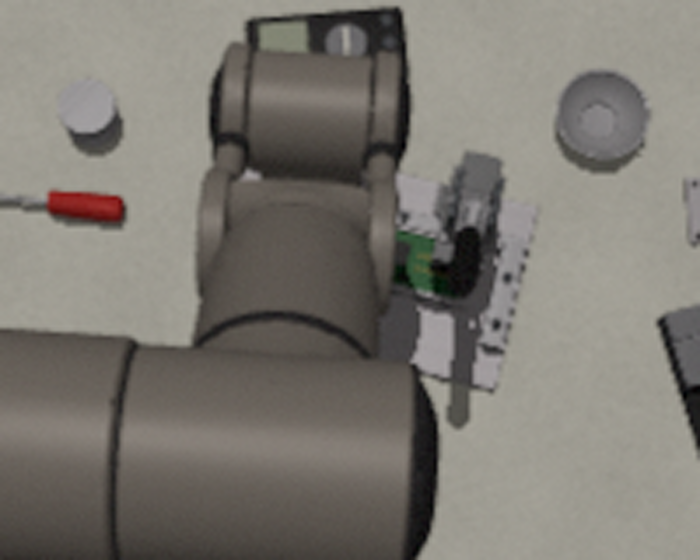

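```bash
python3 -m crank '[[[0,0,0,-0.1,-0.3,0,-0.5],[0,0,0,-0.2,-0.8,0,-0.5],[0,0,0,-0.3,-1.2,0,-0.5],[0,0,0,-0.36,-1.45,0,-0.5],[0,0,0,-0.38,-1.55,0,-0.5],[0,0,0,-0.41,-1.65,0,-0.5],[0,0,0,-0.41,-1.65,0,-0.5]]]' 20;  python3 -m crank '[[[0,0,0,-0.02,-0.07,0,-0.5],[0,0,0,-0.04,-0.15,0,-0.5],[0,0,0,-0.05,-0.2,0,-0.5],[0,0,0,-0.05,-0.2,0,-0.5]]]' 20
```

```text
time: 14.13
position: [621.2, 20.8, 15.7]
ee_rot: [3.142, 0.0, 1.331]
wrist_force: [1.7, -0.1, -0.7]
width: 0.433
grip_force: 20.0
time: 14.47
position: [620.7, 19.3, 15.7]
ee_rot: [3.142, -0.0, 1.331]
wrist_force: [0.4, 1.7, -0.2]
width: 0.434
grip_force: 20.0
```

```bash
python3 -m crank '[[[0,0,0,-0.02,-0.1,0,-0.5],[0,0,0,-0.05,-0.2,0,-0.5],[0,0,0,-0.05,-0.2,0,-0.5]]]' 20;  python3 -m crank '[[[0,0,0,-0.02,-0.1,0,-0.5],[0,0,0,-0.05,-0.2,0,-0.5],[0,0,0,-0.05,-0.2,0,-0.5]]]' 20
```

```text
time: 14.72
position: [620.8, 19.2, 15.8]
ee_rot: [3.141, -0.003, 1.331]
wrist_force: [2.4, 10.5, -0.7]
width: 0.438
grip_force: 20.0
time: 14.97
position: [620.8, 19.1, 16.0]
ee_rot: [3.14, -0.006, 1.331]
wrist_force: [4.6, 16.7, -2.0]
width: 0.432
grip_force: 20.0
```

```bash
python3 -m crank '[[[0,0,0,0.12,0.15,0,-0.5],[0,0,0,0.2,0.13,0,-0.5],[0,0,0,0.25,0.12,0,-0.5],[0,0,0,0.25,0.12,0,-0.5]]]' 20; python3 -m crank '[[[0,0,0,0.1,-0.02,0,-0.5],[0,0,0,0.1,-0.02,0,-0.5],[0,0,0,0.1,-0.02,0,-0.5]]]' 20;  python3 -m crank '[[[0,0,0,0.1,-0.02,0,-0.5],[0,0,0,0.1,-0.02,0,-0.5],[0,0,0,0.1,-0.02,0,-0.5]]]' 20; python3 -c "
from h import *
o=get_obs();print(o['ee_rot']*57.2958,o['position'],o['wrist_force'],o['wrist_torque'])"
```

```text
time: 15.3
position: [621.2, 19.1, 15.8]
ee_rot: [-3.139, -0.003, 1.331]
wrist_force: [-3.5, 11.8, 3.5]
width: 0.429
grip_force: 20.0
time: 15.55
position: [621.7, 19.0, 15.8]
ee_rot: [-3.138, -0.003, 1.33]
wrist_force: [-5.1, 11.5, 4.1]
width: 0.434
grip_force: 20.1
time: 15.8
position: [622.2, 19.0, 15.8]
ee_rot: [-3.136, -0.003, 1.33]
wrist_force: [-6.4, 12.3, 5.6]
width: 0.436
grip_force: 20.2
[-1.79704412e+02 -1.77011164e-01  7.62033509e+01] [622.16588772  18.99455254  15.7624283 ] [-6.40229873 12.32160176  5.57139003] [ 1.99855335  0.77079022 -0.74986653]
```

```bash
python3 -m crank '[[[0,0,0,0.05,0.2,0,-0.5],[0,0,0,0.15,0.18,0,-0.5],[0,0,0,0.25,0.15,0,-0.5],[0,0,0,0.25,0.15,0,-0.5]]]' 20; python3 -m crank '[[[0,0,0,0.1,-0.02,0,-0.5],[0,0,0,0.1,-0.02,0,-0.5],[0,0,0,0.1,-0.02,0,-0.5]]]' 20;   python3 - <<'E'
from fit import *
o=get_obs();print(o['ee_rot']*57.2958,o['position'],o['wrist_force'],o['wrist_torque'])
for c in ("side",):
  s=viewer.snapshot(c); save(s,c+'6.png')
  for t in ("unit_end_corner","unit_rear_corner","corner"):
    for l in models.landmark_of(c,t)[:2]: print(c,t,l['p'],l['xy'],px2w(s,l['xy'],12))
c=s['img'][110:230,240:400]; cv2.imwrite('pics/c6.png',cv2.resize(c[:,:,::-1],None,fx=5,fy=5,interpolation=cv2.INTER_CUBIC))
E
```

```text
time: 16.13
position: [624.6, 18.6, 15.7]
ee_rot: [-3.136, -0.001, 1.331]
wrist_force: [-8.7, 6.7, 7.3]
width: 0.433
grip_force: 20.0
time: 16.38
position: [624.7, 18.7, 15.6]
ee_rot: [-3.135, -0.0, 1.331]
wrist_force: [-11.0, 7.1, 9.1]
width: 0.436
grip_force: 20.0
[-179.6   -0.    76.3] [624.7  18.7  15.6] [-11.    7.1   9.1] [ 1.2  1.6 -0.4]
side unit_rear_corner 0.84 [427.4, 223.5] [ 207.7 -255.3   12. ]
side unit_rear_corner 0.54 [279.1, 189.2] [658.4   8.2  12. ]
```

View pics/c6.png

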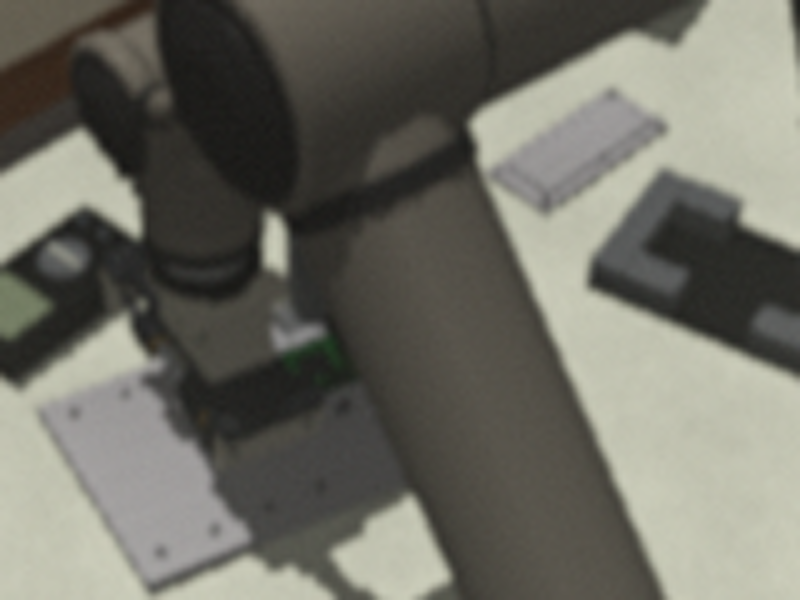

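```bash
python3 -m crank '[[[0,0,0,-0.02,-0.1,0,-0.5],[0,0,0,-0.07,-0.25,0,-0.5],[0,0,0,-0.1,-0.35,0,-0.5],[0,0,0,-0.1,-0.35,0,-0.5]]]' 20; python3 -c "
from h import *
o=get_obs();print(o['ee_rot']*57.2958,o['position'],o['wrist_force'],o['wrist_torque'])"
```

```text
time: 16.92
position: [624.6, 18.3, 15.6]
ee_rot: [-3.136, -0.005, 1.331]
wrist_force: [-6.3, 20.4, 6.1]
width: 0.434
grip_force: 20.0
[-179.66307435   -0.29230338   76.23976752] [624.5691153   18.26448044  15.64661686] [-6.3422372  20.38645327  6.08417164] [ 3.10287315  0.91115567 -0.39678224]
```

```bash
python3 -m crank '[[[0,0,0,-0.05,0.2,0,-0.5],[0,0,0,-0.09,0.44,0,-0.5],[0,0,0,-0.09,0.44,0,0],[0,0,0,-0.09,0.44,0,0.4],[0,0,0,-0.09,0.44,0,0.6],[0,0,0,-0.09,0.44,0,0.6],[0,0,0,-0.09,0.44,0,0.6],[0,0,0,-0.09,0.44,1,0.6],[0,0,0,-0.09,0.44,3,0.6],[0,0,0,-0.09,0.44,6,0.6],[0,0,0,-0.09,0.44,9,0.6],[0,0,0,-0.09,3,12,0.6],[0,0,0,-2,6,14,0.6],[0,0,0,-4,9,15,0.6],[0,0,0,-6,12,15,0.6],[0,0,0,-8,15,15,0.6],[0,0,0,-11,18,15,0.6],[0,0,0,-14,21,15,0.6],[0,0,0,-14,21,15,0.6]]]' 20;   python3 - <<'E'
from fit import *
for c in ("top","side"):
  s=viewer.snapshot(c); save(s,c+'7.png'); W=pts(s); z=W[...,2]
  for t in ("unit","unit_end_corner","unit_rear_corner","corner","lever_grip","lever_pivot"):
    for l in models.landmark_of(c,t)[:2]: print(c,t,l['p'],np.array(l['xy']),px2w(s,l['xy'],12))
  if c=="top":
    m=(abs(W[...,0]-605)<110)&(abs(W[...,1]+20)<150)
    hsv=cv2.cvtColor(s['img'],cv2.COLOR_RGB2HSV)
    J=np.array([607.8,-19.3]);a=np.radians(-103.95);R=np.array([[np.cos(a),-np.sin(a)],[np.sin(a),np.cos(a)]])
    Q=(W[...,:2]-J)@R
    g=m&(z>33)&(z<46)&(Q[...,0]<45)&(Q[...,0]>-24); q=Q[g]
    for x in range(-20,45,10):
      k=q[abs(q[:,0]-x)<5][:,1]; print(x,len(k),np.sort(k)[[0,1,-2,-1]] if len(k)>4 else k)
  r=(slice(100,220),slice(280,400)) if c=="top" else (slice(110,230),slice(240,360))
  cv2.imwrite('pics/c7%s.png'%c,cv2.resize(s['img'][r][:,:,::-1],None,fx=5,fy=5,interpolation=cv2.INTER_CUBIC))
E
```

```text
time: 18.5
position: [481.8, 227.9, 166.6]
ee_rot: [-3.139, -0.001, 1.336]
wrist_force: [0.4, 1.2, 0.1]
width: 0.801
grip_force: 0.0
top unit 0.92 [429.2 302.6] [ 157.6 -308.1   12. ]
top unit 0.72 [351.6 162.8] [596.6 -74.2  12. ]
top unit_end_corner 0.85 [367.9 156.1] [ 619.3 -127.4   12. ]
top unit_end_corner 0.61 [454.4 304.6] [ 152.2 -384.8   12. ]
top unit_rear_corner 0.86 [417.5 282. ] [ 219.2 -274.4   12. ]
top unit_rear_corner 0.84 [330.  144.6] [657.3  -4.2  12. ]
top corner 0.68 [372.8 161.3] [ 602. -143.   12.]
top lever_grip 0.73 [363.3 161.2] [ 602.1 -112.2   12. ]
top lever_pivot 0.93 [365.1 141.1] [ 669.9 -119.    12. ]
-20 47 [-21.6 -18.8  32.   33.7]
-10 53 [-23.4 -23.1  33.8  34.7]
0 54 [-22.8 -22.6  35.4  43.4]
10 58 [-23.1 -21.3  37.   39.5]
20 64 [-23.3 -22.8  43.9  48.3]
30 57 [-22.2 -22.1  42.7  45.8]
40 59 [-22.4 -22.2  41.9  41.9]
side unit 0.76 [304.5 188.4] [600.6 -60.3  12. ]
side unit 0.73 [447.7 226.9] [ 153.1 -293.6   12. ]
side unit_end_corner 0.8 [459.7 215.7] [ 153.7 -362.8   12. ]
side unit_end_corner 0.22 [291.7 198.8] [594.9   5.1  12. ]
side unit_rear_corner 0.79 [429.1 225.8] [ 197.9 -251.8   12. ]
side corner 0.74 [318.6 175. ] [ 614.1 -142.2   12. ]
side lever_pivot 0.93 [313.7 154.5] [ 704.  -202.4   12. ]
```

View pics/c7top.png

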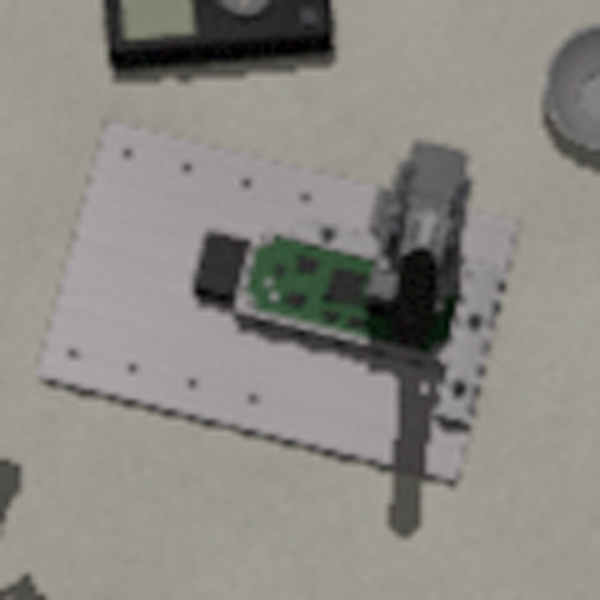

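View pics/c7side.png

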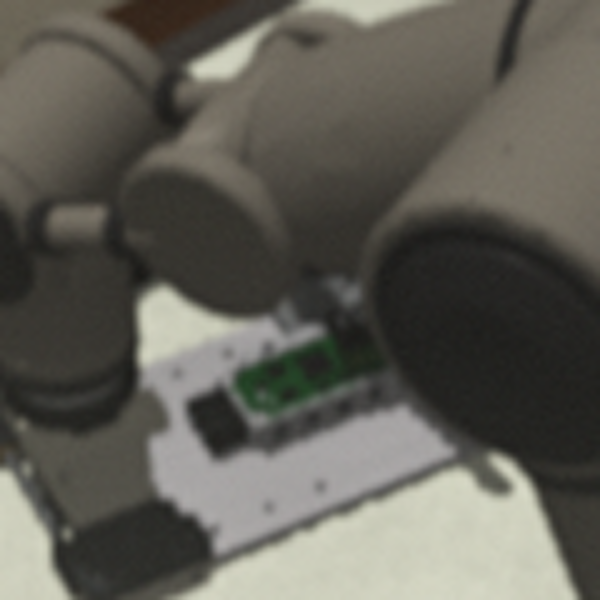

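The top crop shows the unit in the fence corner, with the connector at (220,265) and the board under the head. To check squareness, I'll rectify the image into jig coordinates and fit lines to the edges.

Run:
```python
from fit import *
S=[viewer.snapshot("top") for _ in range(5)]; s=S[0]
img=np.mean([x['img'].astype(np.float32) for x in S],0)
J=np.array([607.8,-19.3]);a=np.radians(-103.95);R=np.array([[np.cos(a),-np.sin(a)],[np.sin(a),np.cos(a)]])
Pi=np.linalg.inv(s['pose'])
def rectify(x0,x1,y0,y1,z,st=0.5):
    X,Y=np.meshgrid(np.arange(x0,x1,st),np.arange(y0,y1,st))
    w=np.stack([X,Y],-1)@R.T+J; w=np.concatenate([w,np.full(X.shape+(1,),z),np.ones(X.shape+(1,))],-1)
    c=w@Pi.T; u=(c[...,0]/c[...,2]*s['fx']+s['cx']).astype(np.float32); v=(c[...,1]/c[...,2]*s['fy']+s['cy']).astype(np.float32)
    return cv2.remap(img,u,v,cv2.INTER_CUBIC)
def edge(x0,x1,y0,y1,z,f,name,T=False):
    I=f(cv2.GaussianBlur(rectify(x0,x1,y0,y1,z),(0,0),3))
    if T: I=I.T; x0,x1,y0,y1=y0,y1,x0,x1
    g=np.abs(np.diff(I,axis=0)); g=g-0.5*g.max(0); g[g<0]=0
    y=y0+0.25+0.5*(g*np.arange(g.shape[0])[:,None]).sum(0)/g.sum(0); x=x0+0.5*np.arange(I.shape[1])
    p=np.polyfit(x,y,1); r=y-np.polyval(p,x); k=abs(r)<2*r.std()+.01; p=np.polyfit(x[k],y[k],1)
    print(name,'slope deg %.2f'%np.degrees(np.arctan(p[0])),'at %.0f: %.1f at %.0f: %.1f'%(x0,np.polyval(p,x0),x1,np.polyval(p,x1)),'rms %.2f'%r[k].std())
gr=lambda I:I.mean(-1); grn=lambda I:I[...,1]-I[...,0]
edge(-120,50,-100,-80,12,gr,'plate front')
edge(-130,40,80,98,12,gr,'plate back')
edge(-70,70,-148,-130,12,gr,'plate left (x)',T=True) if False else edge(-148,-130,-70,70,12,gr,'plate left',T=True)
edge(-15,38,-32,-14,40,grn,'board front')
edge(-15,38,-28,-17,40,gr,'rim front')
edge(-15,35,22,34,40,grn,'board back')
edge(-30,-14,-12,24,38,grn,'board left',T=True)
I=rectify(-150,150,-100,100,40); cv2.imwrite('pics/rect.png',I[::-1,:,::-1])
```

```text
plate front slope deg -0.08 at -120: -89.6 at 50: -89.8 rms 0.30
plate back slope deg -0.28 at -130: 89.4 at 40: 88.6 rms 0.58
plate left slope deg 0.07 at -70: -136.3 at 70: -136.2 rms 0.42
board front slope deg -0.30 at -15: -17.5 at 38: -17.7 rms 0.17
rim front slope deg -0.55 at -15: -22.7 at 38: -23.2 rms 0.26
board back slope deg 1.30 at -15: 29.5 at 35: 30.7 rms 1.35
board left slope deg -0.18 at -12: -18.5 at 24: -18.6 rms 0.25[ WARN:0@7.334] global loadsave.cpp:1063 imwrite_ Unsupported depth image for selected encoder is fallbacked to CV_8U.
```

View pics/rect.png

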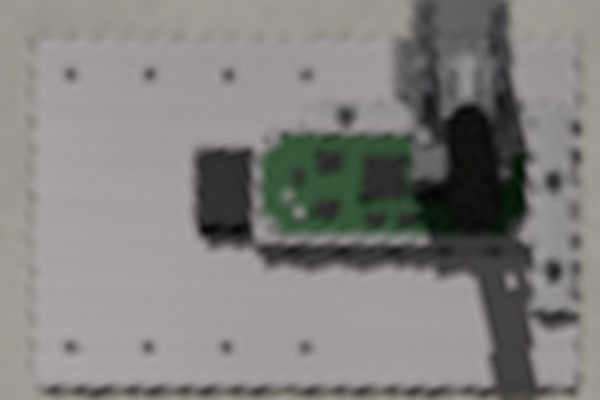

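The rectified view shows the unit square to the plate: its edges agree with the plate's to about 0.2°, and its front rim is at y = -23 as required. The stalls against the end stop and fence confirm it is home. Next is the lever.

```bash
python3 -m crank '[[[0,0,0,0,0,4,-1],[0,0,0,0,0,8,-1],[0,0,0,0,0,12,-1],[0,0,0,1,-2,16.3,-1],[0,0,0,2,-6,16.3,-1],[0,0,0,3,-10,16.3,-1],[0,0,0,4,-14,16.3,-1],[0,0,0,5,-18,16.3,-1],[0,0,0,6,-22,16.3,-1],[0,0,0,6.4,-26,16.3,-1],[0,0,0,6.4,-29,16.3,-1],[0,0,0,6.4,-30.9,16.3,-1],[0,0,0,6.4,-30.9,16.3,-1],[0,0,0,6.4,-30.9,16.3,-1],[0,0,0,6.4,-30.9,16.3,-1]]]' 20
```

```text
time: 20.7
position: [550.7, -84.4, 328.8]
ee_rot: [-3.142, -0.001, 1.332]
wrist_force: [-0.2, 1.0, -0.0]
width: 0.01
grip_force: 0.0
```

```bash
python3 -m crank '[[[0,0,0,-0.3,0.1,-2,-1],[0,0,0,-0.4,0.2,-4,-1],[0,0,0,-0.6,0.3,-5,-1],[0,0,0,-0.9,0.4,-6,-1],[0,0,0,-1.2,0.5,-7,-1],[0,0,0,-1.5,0.5,-8,-1],[0,0,0,-1.8,0.6,-9,-1],[0,0,0,-2.1,0.7,-10,-1],[0,0,0,-2.4,0.8,-11,-1],[0,0,0,-2.7,0.9,-12,-1],[0,0,0,-3,1,-13,-1],[0,0,0,-3.3,1.1,-14,-1],[0,0,0,-3.6,1.1,-15,-1],[0,0,0,-3.9,1.2,-16,-1],[0,0,0,-4.2,1.3,-16.7,-1],[0,0,0,-4.4,1.3,-16.7,-1]]]' 20
```

```text
time: 22.03
position: [506.3, -70.8, 161.1]
ee_rot: [-3.141, -0.0, 1.333]
wrist_force: [-0.6, 0.2, -0.0]
width: 0.006
grip_force: 0.0
```

```bash
python3 -m crank '[[[0,0,0,0,0,-0.3,-1],[0,0,0,0,0,-0.6,-1],[0,0,0,0,0,-0.8,-1],[0,0,0,0,0,-0.8,-1]]]' 20
python3 - <<'E'
from fit import *
for c in ("side","top"):
  s=viewer.snapshot(c); W=pts(s); save(s,c+'9.png')
  for t in ("lever","lever_grip"):
    for l in models.landmark_of(c,t)[:2]: print(c,t,l['p'],np.array(l['xy']),px2w(s,l['xy']))
a=viewer.snapshot("side")['img'][90:230,250:410]
cv2.imwrite('pics/c9.png',cv2.resize(a[:,:,::-1],None,fx=4,fy=4,interpolation=cv2.INTER_CUBIC))
E
```

```text
time: 22.37
position: [506.7, -71.6, 155.6]
ee_rot: [3.141, -0.001, 1.332]
wrist_force: [-5.4, 4.0, 15.4]
width: 0.006
grip_force: 7.9Traceback (most recent call last):
  File "<stdin>", line 5, in <module>
ValueError: it knows: corner, cover, jig, lever_grip, lever_pivot, other_unit, probe_tip, screw_dish, screwdriver, solder_spool, tray, unit, unit_end_corner, unit_rear_corner
```

```bash
python3 -m crank '[[[0,0,0,0,0,-0.2,-1],[0,0,0,0,0,-0.4,-1],[0,0,0,0,0,-0.4,-1],[0,0,0,0,0,-0.4,-1],[0,0,0,0,0,-0.4,-1]]]' 20; python3 -m crank '[[[0,0,0,0,0,0.5,-1],[0,0,0,0,0,1.5,-1],[0,0,0,0,0,4,-1],[0,0,0,-2,2,7,-1],[0,0,0,-4,5,8,-1],[0,0,0,-6,9,8,-1],[0,0,0,-6,13,8,-1],[0,0,0,-6,17,8,-1],[0,0,0,-6,21,8,-1],[0,0,0,-6,25,8,-1],[0,0,0,-6,29,8,-1],[0,0,0,-6,29,8,-1],[0,0,0,-6,29,8,-1]]]' 20
python3 - <<'E'
from fit import *
for c in ("side","top"):
  s=viewer.snapshot(c); W=pts(s); save(s,c+'9.png')
  for t in ("lever_grip","unit"):
    for l in models.landmark_of(c,t)[:2]: print(c,t,l['p'],np.array(l['xy']),px2w(s,l['xy']))
J=np.array([607.8,-19.3]);a=np.radians(-103.95);R=np.array([[np.cos(a),-np.sin(a)],[np.sin(a),np.cos(a)]])
Q=(W[...,:2]-J)@R; z=W[...,2]
g=(abs(Q[...,0]-75)<16)&(z>100)&(z<300)
for y in range(-125,-20,12):
  k=g&(abs(Q[...,1]-y)<6); print(y,k.sum(),np.median(z[k]) if k.any() else None)
g=(z>33)&(z<46)&(Q[...,0]<45)&(Q[...,0]>-24)&(Q[...,1]<0)&(Q[...,1]>-30); print('unit front edge',[Q[g&(abs(Q[...,0]-x)<8)][:,1].min() for x in (-15,0,15,30)],Q[g][:,0].min())
E
```

```text
time: 22.83
position: [506.9, -71.6, 154.8]
ee_rot: [3.138, -0.0, 1.332]
wrist_force: [-14.9, 6.8, 41.5]
width: 0.008
grip_force: 20.7
time: 23.92
position: [446.3, 219.6, 229.5]
ee_rot: [-3.141, 0.0, 1.336]
wrist_force: [-0.1, -0.4, -1.1]
width: 0.005
grip_force: 0.0
side lever_grip 0.58 [328.5 174.3] [498.9 -71.8 154.3]
side unit 0.84 [306.8 186.8] [583.7 -55.8  37.5]
side unit 0.79 [448.1 225.1] [ 153.3 -291.8   23.2]
top lever_grip 0.9 [354.6 186.3] [490.5 -69.7 152.8]
top lever_grip 0.16 [257.8 119.7] [729.2 229.2  43.4]
top unit 0.9 [429.8 300.1] [ 166.5 -305.4   29.1]
top unit 0.72 [348.6 161.9] [592.7 -62.5  37.6]
-125 14 149.3332968992279
-113 32 153.57001662334153
-101 32 152.4288041950748
-89 32 153.69069664710287
-77 33 153.26706341177646
-65 29 153.03805553028792
-53 31 153.88706882352676
-41 31 154.04072658477162
-29 32 151.8235674236331
unit front edge [np.float64(-24.58204097416142), np.float64(-24.39315311279295), np.float64(-23.305796329987757), np.float64(-23.305796329987757)] -23.861258812267643
```

```bash
python3 -c "
from cell import job
print(job.sign_off())"
```

```text
the job is handed in; nothing more can be done
None
```

I handed the job in at about 24 s of the 69 s allowed; sign-off returned no verdict. By my measurements, the unit is home against the side fence and end stop, the lever is level at its stop, and the arm is clear, holding nothing.

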